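# Shut the airbrush valve in the bench air box

### The job

Shut off the air to the airbrush at the fly-tying bench. Push the aluminium cover of the grey air box with a fingertip, without lifting it off its runners, along over the blue deck until it meets its end stop; then push the red valve handle round, clockwise, until it is fully shut. Leave the cover open, the blue valve handle as it stands, and the jar, thread spool and hair stacker around the box undisturbed.

Things in the scene. Friction and masses are not known exactly. Their poses are not given: they have to be found in the camera images.
- air_box: Grey steel box fixed to the bench, 252 (x) by 372 (y) by 83 mm high. Origin: centre of its underside, on the bench; x along its short sides, y along the long, z up. Its -y half is an open valve bay (inside x -112 to 112, y -180 to -1 mm), its +y half a blue deck at z 72 mm. Runners at z 74 mm with guide cheeks 9 mm higher run along both long sides; end walls (inner faces y = -180 and 180 mm, top z 83) stop the cover.
- cover: Loose aluminium sheet, 235 (x) by 178 (y) by 5 mm, 0.35 kg, lying on the runners between the cheeks; it slides along the box's y and could be lifted off. Origin: centre of its underside, 74 mm above the bench; axes as the box's. It starts over the bay (centre at y -91 to -73 mm in the box frame); against its end stop over the deck the centre is at y = 91 mm.
- rib (a point): Middle of the black finger rib on the cover: 120 mm long along the box's x, 6 mm thick along y, standing 18 mm above the sheet's upper face (which is 79 mm above the bench); this point is 9 mm above that face and 30 mm to the -y side of the cover's centre, with 59 mm of flat sheet from it to the -y edge. Push its -y side towards the box's +y; sliding takes 1 to 5 N.
- red_pivot (a point): Axis of the red-handled ball valve, 61 mm above the bench (half the handle's height); axes as the box's. Two valves stand in the bay, at y = -97 mm and x = -38 and 57 mm in the box frame; which of these is the red one varies. Below each handle are a brass valve body and a copper pipe along y, tops at 37 to 52 mm above the bench. Handles' tops lie 6 mm below the closed cover's underside.
- red_tip (a point): Outer end of the red lever handle: a plastic bar 12 mm wide and 14 mm high (54 to 68 mm above the work surface), reaching 57 mm from the axis, with a round hub of 11 mm radius. This point is at half height at the end of the bar.
- red_valve (a joint): Angle of the red handle, rad: 0 = open, the bar points along the box's -y (along its pipe); 1.571 = shut at a hard stop, the bar points along the box's -x. It turns clockwise seen from above and stays where it is left; friction 0.15 N m (about 4 N at 40 mm from the axis). Starts at 0 to 0.2.
- blue_pivot (a point): The same point of the blue-handled valve, the other of the two places.
- blue_tip (a point): The same point of the blue handle, which has the same shape as the red one.
- blue_valve (a joint): Angle of the blue handle, as for the red one; starts at 0 to 0.35 and must be left there.
- jar_mid (a point): Centre of a loose amber glass jar with black cap, 42 mm diameter, 50 mm high, standing on the bench by the box.
- spool_mid (a point): Centre of a loose spool of green thread, 30 mm diameter, 32 mm high, standing on the bench by the box.
- stacker_mid (a point): Centre of a loose brass hair stacker, 36 mm diameter, 72 mm high, standing on the bench by the box.

How it is judged (in metres and radians):
On the way, in this order (a step that is already met when the one before it is completed fails the run):
1. the cover is slid fully aside over the deck, to its end stop (y of cover in the frame of air_box above 0.081 m), for 0.2 s.
2. the red handle is pushed fully shut (value of joint red_valve above 1.48 rad), for 0.2 s.
At the end, for the whole second after the job is handed in: The cover lies flat on its runners, at rest, within 10 mm of its end stop over the deck; the red handle is within 5 degrees of its shut stop (joint above 1.48 rad); the tip of the blue handle is within 8 mm, and jar, spool and stacker within 15 mm, of where they started (y of cover in the frame of air_box above 0.081 m and z of cover in the frame of air_box between 0.07 and 0.078 m and linear speed of cover below 0.01 m/s and value of joint red_valve above 1.48 rad and distance of blue_tip from where it was at the start of the episode below 0.008 m and distance of each of jar_mid, spool_mid, stacker_mid from where it was at the start of the episode below 0.015 m); the robot touches nothing.
It fails at once if the cover is lifted off its runners (12 mm or more) or tipped (more than 0.12 rad) (z of cover in the frame of air_box above 0.086 m or angle between cover's own z axis and vertical above 0.12 rad).
It fails at once if the blue handle is moved (tip by more than 8 mm) (distance of blue_tip from where it was at the start of the episode above 0.008 m).
It fails at once if the jar, spool or stacker is displaced by more than 15 mm, lifted or knocked over (distance of any of jar_mid, spool_mid, stacker_mid from where it was at the start of the episode above 0.015 m).
It also fails if it takes over 51 s, if anything falls off the work surface, if the arm or the gripper's body presses on something with over 40 N, if the wrist force passes 120 N, or if a joint passes its speed limit or range.

### The arm

A 6-joint arm with a two-finger parallel gripper is mounted at the origin on the work surface. World frame = base frame: x ahead of the robot, y to its left, z up, the work surface at z = 0. Lengths are in mm, angles in rad, forces in N, time in s.
With the tool pointing down it reaches from about 400 to 925 mm from the base axis. Payload 12.5 kg.
Tool frame: the origin (TCP) lies on the front face of the gripper's body, between the roots of the fingers; the fingertips stand 78 mm ahead of it and the grasp point (between the pads) lies 59 mm ahead of it (env.nose_length is the distance from the TCP to the fingertips, in mm); z points along the fingers, y is the line along which they close (so a half turn about z gives the same grasp; the last joint's range is limited). The gripper opens to 95 mm and grips with 3 to 60 N. Pads are 20 mm wide; open, the fingers measure 119 mm over their backs; the gripper's body (75 mm by 180 mm) begins 59 mm behind the grasp point.
Start: joints at [1.01, 0.491, 1.559, -0, 1.092, -0.106], TCP at [274.535, 561.488, 292.261] pointing down, gripper open.
Joint ranges: [-3.1, 3.1], [-0.84, 2.19], [0.05, 2.79], [-1.13, 4.28], [0.06, 2.93], [-2.69, 2.69]. Speed limits (rad/s): [2.22, 2.22, 2.79, 3.14, 3.14, 3.14].

### API

Orientations are given as [roll, pitch, yaw] about the fixed x, y, z axes, in that order (R = Rz(yaw) Ry(pitch) Rx(roll)).
In Python, from cell import env gives the robot as it stands.
- The arm moves only by the tool jog_arm, never from a script. Its argument "motion" is a list of rows, each a list of 7 numbers: the turn, a rotation vector about the tool's x, y, z in degrees, then the shift along the tool's x, y, z in mm, then the finger opening in mm, from 0 to 95.1. In form: [[wx, wy, wz, x, y, z, hand], ...]. A call has 1 to 10 rows; each row shifts and turns the commanded pose from where the row before left it, along the tool's axes as they then stand; what a row does not reach is not made up. A row lasts 1/8 s, in which the tool goes at most 62.5 mm and 10.7 degrees, less where a joint would pass 70% of its speed; a pose out of reach is approached as far as the arm can. A call is refused whole if a number of a shift passes 62.5 or a number of a turn 10.7, either way. A call with a gripper value outside its range is refused whole. The fingers move at their own pace and stop on an object; the grip force is fixed at half the most. Time passes only in rows, so rows that do not move let the fingers close. It gives the time, the measured TCP pose, the force, the opening and the grip force at its end, in the units of the state.
- env.state(): the state, without advancing time (a new reading comes with each control period).
- env.read_camera(name): name is "scene" or "side" or "wrist"; returns a dict with "color" (384x512x3 uint8, red, green, blue), "z_map" (384x512 float32, mm along the optical axis (not along the pixel's ray), 0 where there is no reading), "camera_matrix" (3x3 intrinsics, pixels), "world_to_cam" (4x4, takes a point from world to camera coordinates). Camera axes: x right, y up, looking along -z (the intrinsics and any distortion apply to the point x, -y, -z); pixel columns grow to the right and rows downward; lengths in mm; the calibration is good to about 2 mm. A picture is of the moment at which its call begins.
- env.job_done(): hands the job in; it is judged then, once.
Trained networks look in the newest picture that a camera, given by its name, has taken for a name from the list of things; names that differ only in an ending like _2 or _b are one class to them, and where a whole thing is asked for, a point or a joint stands for the part that bears it (a point fixed in the world has none). Each returns a list of dicts, best first, with "score" (0 to 1); they miss things now and then, are a little off and sometimes report something else, mostly with a low value. They report only what shows in the picture. A call takes as long as a camera call.
- env.recognise(camera, thing): "location" ([column, row] in pixels, amid what is visible of it).
The state is a dict: "t": time; "joints": joint angles; "qvel": joint speeds; "tau": joint torques, N m; "eef_pos": TCP position; "tcp_rot": TCP orientation; "ft_force": force on the tool from outside, world axes, zero at the start; "moment": the same for the moment, N m; "opening": opening from 0.0 (shut) to 1.0 (fully open); "grip_force": force on a finger pad.
Only numpy, scipy, OpenCV 4.12 (cv2) and the standard library are available. Lean on these libraries where they do the work, as an engineer would, in place of code of your own. Each camera call takes 0.05 s, during which the arm holds its last target. There are 200 camera calls.

## Working session

There is one attempt and no reset: what is moved stays moved. The work goes in short steps, Python scripts to look and compute and a tool call to move; the robot and the scene stay as the last step left them, time stands still between calls to the robot, and variables do not carry over. Pictures are saved under pics/ and viewed, at most 10 in all, crops included, and the job is handed in when it is done.

Besides the shell and the picture viewer there is one more tool, called after "Call:" by a JSON object that holds its "method" and its "body". jog_arm: Moves the arm, as the interface text tells. Its arguments: {"type":"object","properties":{"motion":{"type":"array"}},"required":["motion"]}

```bash
mkdir -p pics; ls; cat > h.py <<'E'
from cell import env
import numpy as np, cv2
def shot(cam):
    return env.read_camera(cam)
def ray(d,px):
    K=d["camera_matrix"];T=np.linalg.inv(d["world_to_cam"])
    v=np.linalg.inv(K)@[px[0],px[1],1]; v=np.array([v[0],-v[1],-v[2]])
    return T[:3,3],T[:3,:3]@v
def at_z(d,px,z):
    o,v=ray(d,px); return o+v*(z-o[2])/v[2]
def depth_pt(d,px):
    o,v=ray(d,px); r=int(round(px[1]));c=int(round(px[0]))
    return o+v*d["z_map"][r,c]
def cloud(d):
    K=d["camera_matrix"];T=np.linalg.inv(d["world_to_cam"]);h,w=d["z_map"].shape
    u,v=np.meshgrid(np.arange(w),np.arange(h));p=np.stack([u,v,np.ones_like(u)],-1)@np.linalg.inv(K).T
    p=p*np.array([1,-1,-1])*d["z_map"][...,None]
    return p@T[:3,:3].T+T[:3,3]
E
python3 - <<'E'
from h import *
s=env.state();print({k:np.round(v,3) for k,v in s.items()})
ims=[]
for c in ["scene","side","wrist"]:
    d=shot(c);ims.append(d["color"])
    print(c,d["color"].shape,np.round(d["camera_matrix"],1).tolist(),np.round(np.linalg.inv(d["world_to_cam"])[:3,3]))
    for t in ["air_box","cover","rib","red_tip","red_pivot","blue_tip","blue_pivot","jar_mid","spool_mid","stacker_mid"]:
        r=env.recognise(c,t)
        for q in r[:2]:
            print(t,round(q["score"],2),np.round(q["location"]),np.round(depth_pt(d,q["location"])))
cv2.imwrite("pics/a.png",cv2.cvtColor(ims[0],6-2) if 0 else ims[0][...,::-1])
cv2.imwrite("pics/b.png",np.ascontiguousarray(ims[2][...,::-1]))
E
```

```text
pics
{'t': np.float64(0.0), 'joints': array([ 1.01 ,  0.492,  1.559,  0.   ,  1.092, -0.106]), 'qvel': array([-0.001,  0.001,  0.001, -0.001,  0.001,  0.   ]), 'tau': array([ 1.0000e-03, -6.1266e+01, -2.5818e+01,  6.9000e-02,  4.8000e-02,
       -0.0000e+00]), 'eef_pos': array([274.432, 561.333, 291.647]), 'tcp_rot': array([-3.14 , -0.   ,  2.687]), 'ft_force': array([-0.488,  0.605,  0.097]), 'moment': array([ 0.004,  0.069, -0.067]), 'grip_force': np.float64(0.0), 'opening': np.float64(1.0)}
scene (384, 512, 3) [[384.3, 0.0, 258.1], [0.0, 384.3, 201.7], [0.0, 0.0, 1.0]] [1199.  279.  576.]
air_box 0.63 [264. 222.] [616. 127.  72.]
cover 0.85 [204. 194.] [570. -21.  78.]
rib 0.59 [200. 192.] [567. -32.  78.]
jar_mid 0.83 [209. 270.] [747.  58.  43.]
stacker_mid 0.6 [337. 202.] [472. 262.  45.]
side (384, 512, 3) [[409.3, 0.0, 254.9], [0.0, 409.3, 200.0], [0.0, 0.0, 1.0]] [ 371. -476.  495.]
air_box 0.95 [215. 240.] [494.  46.  79.]
cover 0.81 [260. 266.] [541. -41.  80.]
cover 0.45 [296. 341.] [ 547. -156.   40.]
rib 0.85 [262. 267.] [542. -46.  83.]
red_pivot 0.52 [343. 309.] [ 635. -129.   40.]
red_pivot 0.28 [297. 343.] [ 549. -157.   37.]
blue_tip 0.4 [264. 264.] [548. -39.  79.]
jar_mid 0.82 [337. 225.] [725.  45.  51.]
stacker_mid 0.73 [346. 309.] [ 641. -129.   38.]
stacker_mid 0.67 [170. 184.] [461. 265.  74.]
wrist (384, 512, 3) [[276.1, 0.0, 249.3], [0.0, 276.1, 188.4], [0.0, 0.0, 1.0]] [201. 598. 384.]
```

```bash
python3 - <<'E'
from h import *
a=shot("scene");b=shot("side")
cv2.imwrite("pics/c.png",np.ascontiguousarray(np.hstack([a["color"][110:340,100:480],b["color"][130:360,100:480]])[...,::-1]))
C=cloud(b);D=cloud(a)
for P,d in((C,b),(D,a)):
    q=P.reshape(-1,3);col=d["color"].reshape(-1,3).astype(int)
    ok=(d["z_map"].reshape(-1)>0)&(q[:,0]>350)&(q[:,0]<850)&(q[:,1]>-300)&(q[:,1]<420)
    m=ok&(q[:,2]>60)&(q[:,2]<90)
    r=cv2.minAreaRect(q[m][:,:2].astype(np.float32));print("all60-90",m.sum(),r)
    bl=m&(col[:,2]>col[:,0]+40)
    if bl.sum()>20: print("blue",bl.sum(),cv2.minAreaRect(q[bl][:,:2].astype(np.float32)),np.median(q[bl],0))
    rb=ok&(q[:,2]>90)&(q[:,2]<102)
    if rb.sum()>5: print("rib",rb.sum(),cv2.minAreaRect(q[rb][:,:2].astype(np.float32)),np.median(q[rb],0))
E
```

```text
all60-90 23950 ((527.9671630859375, 74.54916381835938), (254.48019409179688, 433.7977600097656), 15.588848114013672)
blue 5762 ((509.31683349609375, 141.1813201904297), (219.52902221679688, 161.54522705078125), 15.417182922363281) [499.30652867 131.57279038  73.31826986]
rib 468 ((564.3884887695312, -57.98625946044922), (120.68354797363281, 8.077376365661621), 15.666793823242188) [558.60013281 -61.20279193  96.60929668]
all60-90 12782 ((535.5911865234375, 76.57960510253906), (270.0953063964844, 433.5458984375), 14.892030715942383)
blue 4252 ((510.413818359375, 138.2601776123047), (220.23580932617188, 167.04833984375), 15.443680763244629) [525.67130393 141.16450317  72.00015674]
rib 120 ((568.6055297851562, -56.303955078125), (119.09293365478516, 6.588448524475098), 15.137053489685059) [575.87323609 -54.21973487  96.67288926]
```

View pics/c.png

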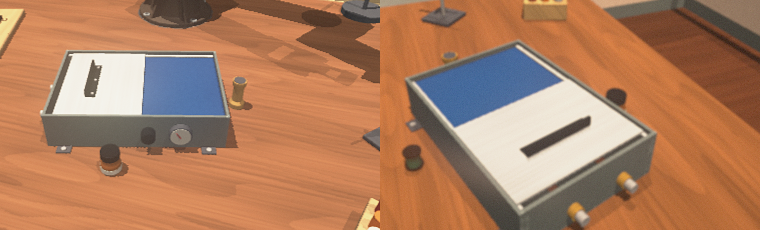

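The cover's rib is at about (566, -57) at z 97. The box yaw is about 15.4° and its origin about (537, 46). I'll turn the tool to the box axes, close the fingers and go above the -y side of the rib.

Call:
{"method": "jog_arm", "body": {"motion": [[0,0,-10.35,0,0,0,0],[0,0,-10.35,0,0,0,0],[0,0,-10.35,0,0,0,0],[0,0,-10.35,0,0,0,0],[0,0,0,-10,-60,0,0],[0,0,0,-10,-60,0,0],[0,0,0,-10,-60,0,0],[0,0,0,-10,-60,0,0],[0,0,0,-10,-60,0,0],[0,0,0,-10,-60,0,0]]}}

```text
t: 3.0
eef_pos: [428.2, 228.4, 292.5]
tcp_rot: [3.141, 0.001, -2.874]
ft_force: [0.9, 1.2, -0.5]
opening: 0.022
grip_force: 0.0
```

Call:
{"method": "jog_arm", "body": {"motion": [[0,0,0,-10,-60,0,0],[0,0,0,-10,-60,0,0],[0,0,0,-10,-60,0,0],[0,0,0,-10,-60,0,0],[0,0,0,-10,-60,0,0],[0,0,0,-10,-50,0,0],[0,0,0,0,0,0,0],[0,0,0,0,0,0,0]]}}

```text
t: 4.0
eef_pos: [577.8, -91.2, 292.0]
tcp_rot: [3.141, -0.0, -2.874]
ft_force: [-0.1, 0.4, -0.6]
opening: 0.005
grip_force: 0.0
```

```bash
cat >> h.py <<'E'
B0=np.array([537.,46.]);TH=0.269
def tobox(p):
    p=np.asarray(p,float);c,s=np.cos(TH),np.sin(TH);q=p.copy();d=p[...,:2]-B0
    q[...,0]=c*d[...,0]+s*d[...,1];q[...,1]=-s*d[...,0]+c*d[...,1];return q
E
python3 - <<'E'
from h import *
s=env.state();print(s["t"],s["eef_pos"],tobox(s["eef_pos"]),s["tcp_rot"],s["opening"],s["ft_force"])
d=shot("wrist");cv2.imwrite("pics/w1.png",np.ascontiguousarray(d["color"][...,::-1]))
for cam in("wrist","side"):
    d=d if cam=="wrist" else shot("side")
    q=tobox(cloud(d)).reshape(-1,3);m=(d["z_map"].reshape(-1)>0)&(abs(q[:,0])<70)&(abs(q[:,1]+90)<80)&(q[:,2]>92)&(q[:,2]<101)
    if m.sum()>10:print(cam,m.sum(),np.percentile(q[m],[1,50,99],0).round(1).tolist(),cv2.minAreaRect(q[m][:,:2].astype(np.float32)))
    for t in ["rib","red_pivot","jar_mid","stacker_mid","spool_mid"]:
        for z in env.recognise(cam,t)[:1]: print(cam,t,round(z["score"],2),np.round(z["location"]),tobox(depth_pt(d,z["location"])).round())
E
```

```text
4.0 [577.78562448 -91.24057681 291.99392433] [   2.84476754 -143.14450875  291.99392433] [ 3.14103011e+00 -4.56411412e-04 -2.87427123e+00] 0.00546951879376031 [-0.1449114   0.41137648 -0.64525307]
wrist 628 [[-58.0, -110.9, 92.9], [-5.5, -108.0, 96.4], [58.2, -104.7, 98.1]] ((0.24857330322265625, -107.77468872070312), (118.46621704101562, 6.236869812011719), 0.21322505176067352)
wrist rib 0.72 [315. 154.] [-26. -69.  79.]
wrist red_pivot 0.5 [212. 212.] [  58. -192.   40.]
wrist spool_mid 0.58 [417.  20.] [-170.   46.   32.]
side 399 [[-60.9, -111.2, 92.2], [-7.1, -109.3, 97.3], [57.2, -104.3, 99.4]] ((-1.7767524719238281, -107.58236694335938), (119.94445037841797, 8.332450866699219), 0.5722033977508545)
side rib 0.69 [335. 227.] [174. -55.  50.]
side red_pivot 0.77 [344. 309.] [  50. -196.   40.]
side stacker_mid 0.64 [165. 182.] [-20. 244.  73.]
side spool_mid 0.76 [132. 286.] [-178.   42.   32.]
```

View pics/w1.png

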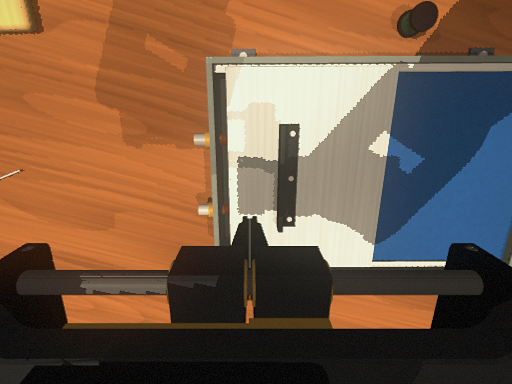

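The picture shows the box with its bay end at the left. The rib runs from about (288,125) to (288,228) and the fingertips are at about (250,220), on its -y side. The depth data put the rib at box y -108, parallel to x. I'll go down and push.

Call:
{"method": "jog_arm", "body": {"motion": [[0,0,0,0,0,40,0],[0,0,0,0,0,40,0],[0,0,0,0,0,30,0],[0,0,0,0,0,19,0],[0,0,0,0,0,0,0],[0,0,0,0,0,0,0]]}}

```text
t: 5.35
eef_pos: [578.4, -91.6, 164.0]
tcp_rot: [-3.141, 0.001, -2.874]
ft_force: [0.6, -0.6, 0.8]
opening: 0.003
grip_force: 0.0
```

Call:
{"method": "jog_arm", "body": {"motion": [[0,0,0,0,8,0,0],[0,0,0,0,8,0,0],[0,0,0,0,8,0,0],[0,0,0,0,8,0,0],[0,0,0,0,8,0,0],[0,0,0,0,8,0,0],[0,0,0,0,0,0,0]]}}

```text
t: 6.22
eef_pos: [565.1, -44.5, 163.1]
tcp_rot: [3.141, -0.0, -2.873]
ft_force: [-0.2, 0.7, 0.2]
opening: 0.003
grip_force: 0.0
```

```bash
cat >> h.py <<'E'
def rib(cam="side"):
    d=shot(cam);q=tobox(cloud(d)).reshape(-1,3);col=d["color"].reshape(-1,3).astype(int)
    m=(d["z_map"].reshape(-1)>0)&(abs(q[:,0])<65)&(abs(q[:,1])<170)&(q[:,2]>90)&(q[:,2]<100)
    if m.sum()<5: return None
    return m.sum(),np.percentile(q[m],[2,20,50,80,98],0).round(0).tolist()
E
python3 - <<'E'
from h import *
print(tobox(env.state()["eef_pos"]))
print(rib("side"),rib("scene"))
d=shot("side");cv2.imwrite("pics/s2.png",np.ascontiguousarray(d["color"][...,::-1]))
E
```

```text
[  3.06941184 -94.67078766 163.13476199]
(np.int64(321), [[-61.0, -101.0, 90.0], [-47.0, -88.0, 92.0], [-23.0, -86.0, 96.0], [0.0, -84.0, 98.0], [38.0, -81.0, 99.0]]) (np.int64(131), [[-56.0, -98.0, 91.0], [-23.0, -85.0, 94.0], [13.0, -83.0, 96.0], [42.0, -80.0, 97.0], [61.0, -80.0, 99.0]])
```

View pics/s2.png

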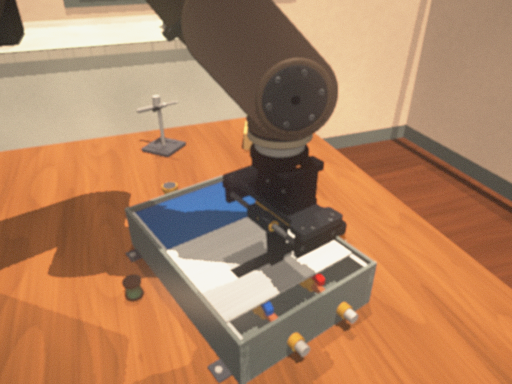

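The cover slides: the rib has moved from y -108 to -84 with the finger behind it. The red valve at pixel (320,280) is at x = 57, and the blue one at (268,310) is at x = -38. I'll keep pushing.

Call:
{"method": "jog_arm", "body": {"motion": [[0,0,0,0,11,0,0],[0,0,0,0,11,0,0],[0,0,0,0,11,0,0],[0,0,0,0,11,0,0],[0,0,0,0,11,0,0],[0,0,0,0,11,0,0],[0,0,0,0,11,0,0],[0,0,0,0,11,0,0],[0,0,0,0,11,0,0],[0,0,0,0,11,0,0]]}}

```text
t: 7.62
eef_pos: [536.1, 61.6, 163.2]
tcp_rot: [3.142, 0.0, -2.874]
ft_force: [0.5, -1.4, -0.8]
opening: 0.006
grip_force: 0.7
```

Call:
{"method": "jog_arm", "body": {"motion": [[0,0,0,0,10,0,0],[0,0,0,0,10,0,0],[0,0,0,0,7,0,0],[0,0,0,0,4,0,0],[0,0,0,0,3,0,0],[0,0,0,0,0,0,0],[0,0,0,0,0,0,0]]}}

```text
t: 8.5
eef_pos: [527.4, 93.6, 163.3]
tcp_rot: [3.141, 0.0, -2.874]
ft_force: [0.6, -0.4, 0.3]
opening: 0.006
grip_force: 0.0
```

```bash
python3 - <<'E'
from h import *
s=env.state();print(tobox(s["eef_pos"]),s["ft_force"])
print(rib("side"),rib("scene"))
E
```

```text
[  3.36655185  48.49734646 163.27710943] [ 0.594861   -0.37617702  0.28174874]
(np.int64(272), [[-60.0, 42.0, 90.0], [-45.0, 51.0, 92.0], [-18.0, 57.0, 95.0], [7.0, 59.0, 98.0], [54.0, 63.0, 100.0]]) (np.int64(93), [[-39.0, 44.0, 91.0], [3.0, 56.0, 96.0], [16.0, 59.0, 97.0], [49.0, 62.0, 98.0], [62.0, 62.0, 99.0]])
```

Call:
{"method": "jog_arm", "body": {"motion": [[0,0,0,0,2,0,0],[0,0,0,0,2,0,0],[0,0,0,0,0,0,0],[0,0,0,0,0,0,0]]}}

```text
t: 9.1
eef_pos: [527.0, 96.1, 163.5]
tcp_rot: [-3.139, 0.001, -2.873]
ft_force: [2.6, -16.7, -0.1]
opening: 0.006
grip_force: 8.0
```

Call:
{"method": "jog_arm", "body": {"motion": [[0,0,0,0,2,0,0],[0,0,0,0,2,0,0],[0,0,0,0,0,0,0]]}}

```text
t: 9.48
eef_pos: [526.8, 97.1, 164.0]
tcp_rot: [-3.135, 0.002, -2.872]
ft_force: [6.3, -45.2, 5.1]
opening: 0.005
grip_force: 22.7
```

The cover is against its stop, with the force rising to 45 N. I'll back off, lift and go above the red handle's +x side.

Call:
{"method": "jog_arm", "body": {"motion": [[0,0,0,0,-15,0,0],[0,0,0,0,-15,0,0],[0,0,0,0,0,-40,0],[0,0,0,0,0,-40,0],[0,0,0,-20,-40,-20,0],[0,0,0,-20,-40,0,0],[0,0,0,-20,-40,0,0],[0,0,0,-20,-40,0,0],[0,0,0,0,0,0,0],[0,0,0,0,0,0,0]]}}

```text
t: 10.72
eef_pos: [652.1, -60.4, 262.8]
tcp_rot: [3.141, -0.001, -2.874]
ft_force: [-0.6, 0.8, -0.4]
opening: 0.006
grip_force: 0.0
```

```bash
python3 - <<'E'
from h import *
s=env.state();print(tobox(s["eef_pos"]),s["ft_force"])
print(rib("side"),rib("scene"))
for cam in("wrist","side"):
    d=shot(cam);cv2.imwrite(f"pics/v_{cam}.png",np.ascontiguousarray(d["color"][...,::-1]))
    q=tobox(cloud(d));c=d["color"].astype(int)
    base=(d["z_map"]>0)&(abs(q[...,0])<112)&(q[...,1]>-180)&(q[...,1]<-20)&(q[...,2]>48)&(q[...,2]<74)
    for n,m in(("red",(c[...,0]>2*c[...,1])&(c[...,0]>2*c[...,2])),("blue",(c[...,2]>1.5*c[...,0]))):
        k=base&m
        if k.sum()>10: print(cam,n,k.sum(),cv2.minAreaRect(q[k][:,:2].astype(np.float32)),np.percentile(q[k],[2,50,98],0).round(0).tolist())
    for t in("red_pivot","red_tip","blue_tip"):
        for z in env.recognise(cam,t)[:1]: print(t,round(z["score"],2),np.round(z["location"]),tobox(at_z(d,z["location"],66)).round())
E
```

```text
[  82.72919373 -133.16830284  262.78308326] [-0.60216823  0.82268407 -0.40015218]
(np.int64(349), [[-59.0, 57.0, 90.0], [-40.0, 58.0, 92.0], [-6.0, 59.0, 96.0], [31.0, 61.0, 98.0], [55.0, 65.0, 99.0]]) (np.int64(96), [[-55.0, 59.0, 93.0], [-27.0, 60.0, 96.0], [11.0, 62.0, 97.0], [48.0, 64.0, 98.0], [61.0, 64.0, 99.0]])
wrist red 788 ((55.250999450683594, -119.79818725585938), (66.72692108154297, 21.087430953979492), 84.12158966064453) [[43.0, -150.0, 60.0], [52.0, -118.0, 67.0], [66.0, -88.0, 70.0]]
wrist blue 990 ((-40.7506217956543, -120.17508697509766), (66.74541473388672, 20.727821350097656), 81.13502502441406) [[-53.0, -150.0, 65.0], [-43.0, -119.0, 68.0], [-29.0, -89.0, 69.0]]
red_pivot 0.57 [277. 153.] [  50. -103.   66.]
red_tip 0.55 [264. 156.] [  53. -117.   66.]
blue_tip 0.85 [266.  58.] [ -41. -116.   66.]
side red 354 ((48.49641799926758, -119.8409194946289), (66.64191436767578, 20.989316940307617), 74.57139587402344) [[40.0, -152.0, 57.0], [47.0, -123.0, 68.0], [61.0, -91.0, 71.0]]
side blue 347 ((-47.910037994384766, -120.18436431884766), (64.70021057128906, 19.25553321838379), 70.06012725830078) [[-58.0, -152.0, 60.0], [-48.0, -123.0, 69.0], [-33.0, -92.0, 71.0]]
red_pivot 0.65 [303. 274.] [  32. -126.   66.]
red_tip 0.85 [308. 266.] [  50. -117.   66.]
blue_tip 0.92 [260. 294.] [ -47. -120.   66.]
```

View pics/v_wrist.png

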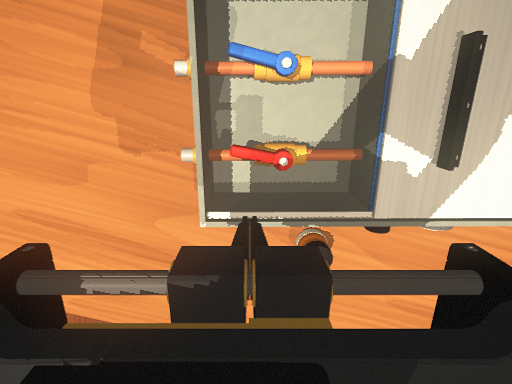

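The bay is open. The red bar runs from its hub at (283,160) to its tip at (232,152), so the hub is at box (56,-98) and the angle about 0.2. The blue valve is at the top and well clear. I'll go down beside the red bar.

Call:
{"method": "jog_arm", "body": {"motion": [[0,0,0,0,0,40,0],[0,0,0,0,0,40,0],[0,0,0,0,0,30,0],[0,0,0,0,0,17,0],[0,0,0,0,0,0,0],[0,0,0,0,0,0,0]]}}

```text
t: 11.98
eef_pos: [653.1, -60.7, 137.4]
tcp_rot: [-3.141, 0.002, -2.874]
ft_force: [0.3, -0.4, -0.3]
opening: 0.007
grip_force: 0.0
```

Call:
{"method": "jog_arm", "body": {"motion": [[0,0,0,9,-3,0,0],[0,0,0,9,-3,0,0],[0,0,0,6,0,0,0],[0,0,0,7,-1,0,0],[0,0,0,8,2,0,0],[0,0,0,8,3,0,0],[0,0,0,5,3,0,0],[0,0,0,4,4,0,0],[0,0,0,0,0,0,0]]}}

```text
t: 13.1
eef_pos: [596.9, -70.5, 136.4]
tcp_rot: [3.141, -0.0, -2.874]
ft_force: [1.9, 0.0, 1.6]
opening: 0.001
grip_force: 1.1
```

Call:
{"method": "jog_arm", "body": {"motion": [[0,0,0,3,5,0,0],[0,0,0,3,5,0,0],[0,0,0,2,4,0,0],[0,0,0,0,0,0,0],[0,0,0,0,0,0,0]]}}

```text
t: 13.72
eef_pos: [585.5, -59.1, 136.1]
tcp_rot: [3.141, -0.001, -2.874]
ft_force: [0.9, 0.3, 2.6]
opening: 0.004
grip_force: 1.3
```

Call:
{"method": "jog_arm", "body": {"motion": [[0,0,0,0,2,0,0],[0,0,0,0,2,0,0],[0,0,0,0,0,0,0],[0,0,0,0,0,0,0]]}}

```text
t: 14.22
eef_pos: [584.6, -55.4, 136.1]
tcp_rot: [3.141, -0.001, -2.874]
ft_force: [-2.9, -3.2, 3.3]
opening: 0.003
grip_force: 2.1
```

Call:
{"method": "jog_arm", "body": {"motion": [[0,0,0,0,2,0,0],[0,0,0,0,0,0,0],[0,0,0,0,0,0,0]]}}

```text
t: 14.6
eef_pos: [584.3, -53.8, 136.3]
tcp_rot: [-3.141, 0.0, -2.874]
ft_force: [-1.5, -6.0, 3.4]
opening: 0.006
grip_force: 3.3
```

```bash
cat > v.py <<'E'
from h import *
s=env.state();print(tobox(s["eef_pos"]),s["ft_force"])
for cam in("wrist","side","scene"):
    d=shot(cam);cv2.imwrite(f"pics/x_{cam}_{s['t']:.1f}.png",np.ascontiguousarray(d["color"][...,::-1]))
    q=tobox(cloud(d));c=d["color"].astype(int)
    base=(d["z_map"]>0)&(abs(q[...,0])<112)&(q[...,1]>-180)&(q[...,1]<-20)&(q[...,2]>48)&(q[...,2]<74)
    for n,m in(("red",(c[...,0]>2*c[...,1])&(c[...,0]>2*c[...,2])),("blue",(c[...,2]>1.5*c[...,0]))):
        k=base&m
        if k.sum()>10: print(cam,n,k.sum(),cv2.minAreaRect(q[k][:,:2].astype(np.float32)),np.percentile(q[k],[2,50,98],0).round(0).tolist())
print(rib("side"))
E
python3 v.py
```

```text
[  19.11036299 -108.80221879  136.28149922] [-1.4666411  -5.97044768  3.42096591]
wrist red 586 ((12.946556091308594, -96.91180419921875), (25.333492279052734, 11.450900077819824), 1.8132973909378052) [[1.0, -102.0, 58.0], [9.0, -96.0, 67.0], [24.0, -91.0, 69.0]]
wrist blue 2486 ((-45.04194641113281, -119.04962158203125), (67.61929321289062, 21.16463279724121), 70.5435562133789) [[-54.0, -150.0, 62.0], [-44.0, -118.0, 68.0], [-29.0, -89.0, 69.0]]
side red 153 ((29.541521072387695, -100.63774871826172), (10.82514762878418, 63.56907272338867), 85.55513763427734) [[-1.0, -107.0, 56.0], [44.0, -102.0, 65.0], [57.0, -94.0, 70.0]]
side blue 366 ((-47.363582611083984, -119.25846862792969), (67.94353485107422, 20.491220474243164), 69.34393310546875) [[-58.0, -152.0, 59.0], [-48.0, -122.0, 69.0], [-32.0, -90.0, 71.0]]
scene red 130 ((36.481563568115234, -98.88448333740234), (66.9331283569336, 19.335018157958984), 4.980738639831543) [[6.0, -105.0, 56.0], [56.0, -95.0, 67.0], [69.0, -88.0, 70.0]]
scene blue 88 ((-38.83354187011719, -119.59690856933594), (66.67852020263672, 19.31179428100586), 79.03216552734375) [[-52.0, -150.0, 56.0], [-33.0, -102.0, 66.0], [-26.0, -88.0, 70.0]]
(np.int64(394), [[-59.0, -118.0, 90.0], [-36.0, -105.0, 92.0], [2.0, 59.0, 96.0], [18.0, 60.0, 98.0], [35.0, 64.0, 99.0]])
```

Call:
{"method": "jog_arm", "body": {"motion": [[0,0,0,0,2,0,0],[0,0,0,0,0,0,0],[0,0,0,0,0,0,0]]}}

```text
t: 15.18
eef_pos: [584.3, -52.8, 136.6]
tcp_rot: [-3.139, 0.001, -2.874]
ft_force: [-0.8, -13.0, 5.6]
opening: 0.006
grip_force: 6.3
```

Call:
{"method": "jog_arm", "body": {"motion": [[0,0,0,0,1.5,0,0],[0,0,0,0,0,0,0],[0,0,0,0,0,0,0]]}}

```text
t: 15.55
eef_pos: [584.2, -52.2, 136.8]
tcp_rot: [-3.138, 0.002, -2.874]
ft_force: [-0.9, -20.3, 4.7]
opening: 0.004
grip_force: 9.0
```

The handle is at its hard stop: the force climbs with almost no motion. I'll back off in -y and lift.

Call:
{"method": "jog_arm", "body": {"motion": [[0,0,0,0,-8,0,0],[0,0,0,0,-10,0,0],[0,0,0,0,0,-30,0],[0,0,0,0,0,-50,0],[0,0,0,0,0,-50,0],[0,0,0,-30,-20,-20,0],[0,0,0,0,0,0,0],[0,0,0,0,0,0,0]]}}

```text
t: 16.55
eef_pos: [621.6, -78.6, 285.0]
tcp_rot: [3.14, -0.002, -2.874]
ft_force: [0.3, 0.2, 0.5]
opening: 0.002
grip_force: 0.0
```

```bash
python3 v.py; cp pics/x_wrist_1[67]*.png pics/fin.png; ls pics
```

```text
[  48.45399328 -142.5590058   284.99435929] [0.34760047 0.16293666 0.45985866]
wrist red 654 ((34.34086227416992, -94.75196838378906), (21.287538528442383, 66.20509338378906), 84.8038558959961) [[2.0, -106.0, 59.0], [35.0, -98.0, 67.0], [66.0, -89.0, 69.0]]
wrist blue 734 ((-40.9830436706543, -120.18807983398438), (66.74774169921875, 20.287952423095703), 81.21720886230469) [[-53.0, -151.0, 65.0], [-43.0, -119.0, 68.0], [-29.0, -89.0, 70.0]]
side red 364 ((31.506027221679688, -97.92037200927734), (17.966367721557617, 66.46080780029297), 88.48825073242188) [[-1.0, -107.0, 56.0], [28.0, -101.0, 67.0], [60.0, -92.0, 70.0]]
side blue 360 ((-47.17270278930664, -119.30960083007812), (67.4819564819336, 20.44313621520996), 68.91910552978516) [[-57.0, -152.0, 59.0], [-48.0, -122.0, 68.0], [-32.0, -90.0, 71.0]]
scene red 124 ((35.889259338378906, -97.99759674072266), (68.61335754394531, 17.24022102355957), 4.353740692138672) [[5.0, -104.0, 57.0], [47.0, -95.0, 68.0], [69.0, -88.0, 70.0]]
scene blue 175 ((-42.41022491455078, -118.9245376586914), (65.91600036621094, 17.784374237060547), 70.85356903076172) [[-52.0, -149.0, 56.0], [-39.0, -117.0, 65.0], [-26.0, -89.0, 70.0]]
(np.int64(344), [[-60.0, 57.0, 90.0], [-40.0, 58.0, 93.0], [-5.0, 59.0, 96.0], [32.0, 61.0, 98.0], [56.0, 64.0, 99.0]])
a.png
b.png
c.png
fin.png
s2.png
v_side.png
v_wrist.png
w1.png
x_scene_14.6.png
x_scene_16.6.png
x_side_14.6.png
x_side_16.6.png
x_wrist_14.6.png
x_wrist_16.6.png
```

View pics/fin.png

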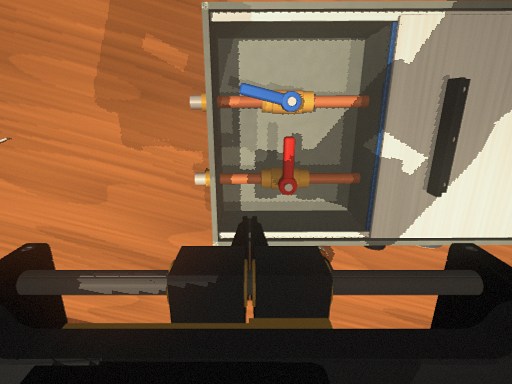

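```bash
python3 - <<'E'
from h import *
for cam in("wrist","side"):
    d=shot(cam);c=d["color"].astype(int);m=(c[...,0]>2*c[...,1])&(c[...,0]>2*c[...,2])
    v,u=np.nonzero(m);q=np.array([tobox(at_z(d,(a,b),68)) for a,b in zip(u,v)])
    z=tobox(cloud(d))[v,u,2]
    k=(q[:,0]>2)&(q[:,0]<42)&(abs(q[:,1]+97)<15)&(z>66)
    x=q[k];s=[(np.mean(x[(x[:,0]>a)&(x[:,0]<=a+8)],0)) for a in range(2,42,8)];s=np.array(s)
    print(cam,s[:,:2].round(1).tolist(),np.degrees(np.arctan(np.polyfit(s[:,0],s[:,1],1)[0])))
    for t in ["jar_mid","stacker_mid","spool_mid"]:
        for r in env.recognise(cam,t)[:1]: print(cam,t,round(r["score"],2),tobox(depth_pt(d,r["location"])).round())
E
```

```text
wrist [[5.7, -97.1], [14.0, -96.8], [22.4, -97.2], [30.3, -96.9], [37.8, -96.5]] 0.8345339249355279
wrist jar_mid 0.5 [178. -27.  15.]
wrist spool_mid 0.43 [ -38. -108.   67.]
side [[5.9, -97.2], [13.9, -98.1], [21.8, -97.0], [29.9, -98.1], [37.8, -98.3]] -1.587808858410159
side jar_mid 0.58 [174. -56.  52.]
side stacker_mid 0.49 [-11. 236.  75.]
side spool_mid 0.59 [-176.   40.   32.]
```

The bar lies along -x within about 1.5°, the cover is at its stop, and the other items have not moved.

```bash
python3 -c "
from cell import env
print(env.job_done())"
```

```text
the job is handed in; nothing more can be done
None
```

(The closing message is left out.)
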